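# Close the casting mould crosswise

### The arm

A 7-joint arm with a two-finger parallel gripper is mounted at the origin on the work surface. World frame = base frame: x ahead of the robot, y to its left, z up, the work surface at z = 0. Lengths are in mm, angles in rad, forces in N, time in s.
With the tool pointing down it reaches from about 400 to 875 mm from the base axis. Payload 4.4 kg.
Tool frame: the origin (TCP) lies at the very end of the fingers, on their centre line; the grasp point (between the pads) lies 19 mm behind it (ctrl.grip_point_offset is the distance from the TCP to the grasp point, in mm); z points along the fingers, y is the line along which they close (so a half turn about z gives the same grasp; the last joint's range is limited). The gripper opens to 85 mm and grips with 20 to 120 N. Pads are 22 mm wide; open, the fingers measure 114 mm over their backs; the gripper's body (76 mm by 85 mm) begins 54 mm behind the grasp point. The pads swing forward as they close: fully open they stand 13 mm farther back than shut.
Start: joints at [-1.401, 0.628, 0.038, 1.517, -0.027, 0.996, -0.02], TCP at [151.828, 632.033, 231.313] pointing down, gripper open.
Joint ranges: [-3.06, 3.06], [-0.37, 2.12], [-1.25, 1.32], [0.18, 2.47], [-1.1, 4.24], [0.23, 1.98], [-2.94, 2.94]. Speed limits (rad/s): [2.57, 2.57, 3.14, 3.14, 3.14, 3.14, 3.14].

### API

Orientations are given as [roll, pitch, yaw] about the fixed x, y, z axes, in that order (R = Rz(yaw) Ry(pitch) Rx(roll)).
In Python, from cell import ctrl gives the robot as it stands.
- The arm moves only by the tool jog_arm, never from a script. Its argument "increments" is one flat list of numbers, 7 for each row, row after row: the finger opening in cm, from 0 to 8.54, then the shift along the tool's x, y, z in cm, then the turn, a rotation vector about the tool's x, y, z in degrees. In form: [fingers, x, y, z, rx, ry, rz, fingers, x, y, z, rx, ry, rz, ...]. A call has 1 to 20 rows; each row is the pose to reach, as a shift and turn from the pose commanded when the call began, along the tool's axes at that moment; what a row does not reach only later rows make up. A row lasts 1/10 s, in which the tool goes at most 50 mm and 8.59 degrees, less where a joint would pass 70% of its speed; a pose out of reach is approached as far as the arm can. A call with a gripper value outside its range is refused whole. The fingers move at their own pace and stop on an object; the grip force is fixed at half the most. Time passes only in rows, so rows that repeat a pose let the fingers close. It gives the time, the measured TCP pose, the force, the opening and the grip force at its end, in the units of the state.
- ctrl.read_state(): the state, without advancing time (a new reading comes with each control period).
- ctrl.get_image(name): name is "side" or "top"; returns the picture (384x512x3 uint8, red, green, blue); there is no depth.
- ctrl.camera_params(name): a dict with "fx", "fy", "cx", "cy" (pixels), "extrinsics" (4x4, takes a point from world to camera coordinates). Camera axes: x right, y down, z forward; pixel columns grow to the right and rows downward; lengths in mm; the calibration is good to about 2 mm. A picture is of the moment at which its call begins. camera_params takes no time and is no camera call.
- ctrl.finish_job(): hands the job in; it is judged then, once.
The state is a dict: "clock": time; "qpos": joint angles; "qd": joint speeds; "tau": joint torques, N m; "eef_pos": TCP position; "tool_rot": TCP orientation; "force": force on the tool from outside, world axes, zero at the start; "torque": the same for the moment, N m; "width": finger opening in mm; "gripper_force": force on a finger pad.
Only numpy, scipy, OpenCV 4.12 (cv2) and the standard library are available. Lean on these libraries where they do the work, as an engineer would, in place of code of your own. Each camera call takes 0.05 s, during which the arm holds its last target. There are 200 camera calls.

### The job

Close the plaster casting mould that has the orange caps by pushing its four studs straight down, crosswise so that the lid seats evenly: the second stud of each round is the one diagonally opposite the first. In the first round push every stud only about half way down; in the second round push every stud fully home. Leave the mould with the blue caps alone and leave the lid sitting flat and untouched.

Things in the scene. Friction and masses are not known exactly. Their poses are not given: they have to be found in the camera images.
- mould_lid: white plaster lid of the orange-capped mould, 160 x 160 x 14 mm, loose, on springy pins. Origin: centre of its underside, 78 mm above the table at the start, 50 mm when seated. The 4 studs pass through it at (+-58, +-58) mm along its x and y, caps 2 to 8 mm clear of it at the start. Four guide tabs 30 mm wide, tops at 98 mm, flank the middles of its sides. Lower half 190 x 190 mm, fixed.
- mould_cap_a (a point): centre of the flat top of an orange stud cap, 36 mm across, 14 mm thick. Cap a, opposite c; neighbours stand 116 mm apart. Top starts 108 to 114 mm above the table; half way is about 96 mm; fully home 78 mm. The stud slides straight down against 6 N of friction plus a few newtons of lid spring, and stays where it is left.
- mould_cap_b (a point): centre of the flat top of an orange stud cap, 36 mm across, 14 mm thick. Cap b, diagonally opposite d. Top starts 108 to 114 mm above the table; half way is about 96 mm; fully home 78 mm. The stud slides straight down against 6 N of friction plus a few newtons of lid spring, and stays where it is left.
- mould_cap_c (a point): centre of the flat top of an orange stud cap, 36 mm across, 14 mm thick. Cap c, diagonally opposite a. Top starts 108 to 114 mm above the table; half way is about 96 mm; fully home 78 mm. The stud slides straight down against 6 N of friction plus a few newtons of lid spring, and stays where it is left.
- mould_cap_d (a point): centre of the flat top of an orange stud cap, 36 mm across, 14 mm thick. Cap d, diagonally opposite b. Top starts 108 to 114 mm above the table; half way is about 96 mm; fully home 78 mm. The stud slides straight down against 6 N of friction plus a few newtons of lid spring, and stays where it is left.
- other: the other mould, of the same make and size but with blue caps, standing open beside it, fixed: not to be pushed or closed. Origin: centre of its underside, on the table; its sides run along its x and y.
- other_lid: lid of that blue-capped mould, same size, on the same pins and to be left there. Origin: centre of its underside.
Things that resemble listed ones, but are neither listed nor needed, are in the scene too. What is shaped like the mould_lid but brown or green is not meant.

How it is judged:
By the outcome, as a careful person would: the job done as asked, in the order asked, and still so for the second after the job is handed in, with the robot touching nothing.
It also fails if it takes over 58 s, if anything falls off the work surface, if the arm or the gripper's body presses on something with over 40 N, if the wrist force passes 120 N, or if a joint passes its speed limit or range.

## Working session

There is one attempt and no reset: what is moved stays moved. The work goes in short steps, Python scripts to look and compute and a tool call to move; the robot and the scene stay as the last step left them, time stands still between calls to the robot, and variables do not carry over. Pictures are saved under pics/ and viewed, at most 10 in all, crops included, and the job is handed in when it is done.

Besides the shell and the picture viewer there is one more tool, called after ">>>" by a JSON object that holds its "fn" and its "kwargs", one argument or row to a line. jog_arm: Moves the arm, as the interface text tells. Its arguments: {"type":"object","properties":{"increments":{"type":"array","items":{"type":"number"}}},"required":["increments"]}

```bash
mkdir -p pics; python3 - <<'E'
from cell import ctrl
import cv2
for n in("top","side"):
    im=ctrl.get_image(n); cv2.imwrite(f"pics/{n}0.png",im[:,:,::-1])
    p=ctrl.camera_params(n); print(n,{k:(v.tolist() if hasattr(v,'tolist') else v) for k,v in p.items()})
s=ctrl.read_state(); print(s['clock'],s['eef_pos'],s['tool_rot'],s['width'])
E
```

```text
top {'fx': 420.6142170053526, 'fy': 420.6142170053526, 'cx': 250.60251814873908, 'cy': 192.33542434871666, 'extrinsics': [[-0.00028139805900106107, -0.9999721664721528, 0.007455675430238846, -27.410639338025604], [-0.9987964159750158, -8.462940493622267e-05, -0.04904806085185124, 433.1209354408383], [0.04904732664065875, -0.007460503927517022, -0.9987685921326079, 1063.0564631749912], [0.0, 0.0, 0.0, 1.0]]}
side {'fx': 472.21985779223047, 'fy': 472.21985779223047, 'cx': 254.56464809739052, 'cy': 188.60951874272416, 'extrinsics': [[0.7825837043162032, -0.6223051854307329, -0.017291672121313273, -339.3019576913558], [-0.4246429511990374, -0.5132892864755377, -0.7457965355151535, 227.5196749228907], [0.4552374212822379, 0.5909910021104001, -0.6659493416836174, 1144.0105991697744], [0.0, 0.0, 0.0, 1.0]]}
0.1 [151.66737288 631.4723587  230.49642393] [-3.13987328e+00 -1.59916518e-06  2.90580897e+00] 85.2332834499168
```

View pics/top0.png

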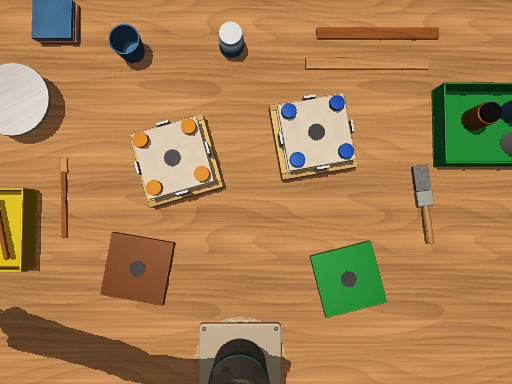

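View pics/side0.png

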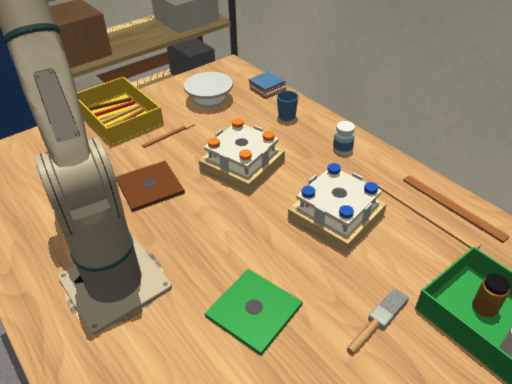

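The top view shows orange caps at about (140,139), (188,126), (202,173) and (153,187). In the side view they are at (238,124), (268,135), (245,155) and (214,142). The blue mould is to the right of the orange one, and the arm is clear of both.

```bash
cat > h.py <<'E'
import cv2, numpy as np
from cell import ctrl
def blobs(n,im,box):
    hsv=cv2.cvtColor(im,cv2.COLOR_RGB2HSV)
    m=cv2.inRange(hsv,(8,190,150),(20,255,255)); k=np.zeros_like(m); u0,v0,u1,v1=box; k[v0:v1,u0:u1]=255
    _,_,st,c=cv2.connectedComponentsWithStats(m&k)
    return [(c[i],st[i,4]) for i in range(1,len(c)) if st[i,4]>40]
def P(n):
    p=ctrl.camera_params(n); return np.array([[p['fx'],0,p['cx']],[0,p['fy'],p['cy']],[0,0,1]])@np.array(p['extrinsics'])[:3]
def at_z(n,uv,z):
    M=P(n); A=M[:,:2]-np.outer([*uv,1],M[2,:2])*1; b=-(M[:,2]*z+M[:,3])+np.array([*uv,1])*(M[2,2]*z+M[2,3])
    return np.linalg.lstsq(A[:2],b[:2],rcond=None)[0]
def proj(n,x):
    q=P(n)@np.array([*x,1]); return q[:2]/q[2]
E
python3 - <<'E'
from h import *
T=blobs("top",cv2.imread("pics/top0.png")[:,:,::-1].copy(),(120,105,225,210)); S=blobs("side",cv2.imread("pics/side0.png")[:,:,::-1].copy(),(190,110,285,190))
for c,a in T: print("top",c.round(1),a)
for c,a in S: print("side",c.round(1),a)
# cap visible centroid ~ top centre (top view); side sees cap's flank too
X=[]
for c,a in T:
    best=min(S,key=lambda s:np.linalg.norm(s[0]-proj("side",[*at_z("top",c,108),106])))
    X4=cv2.triangulatePoints(P("top"),P("side"),c.reshape(2,1),best[0].reshape(2,1)).ravel(); x=X4[:3]/X4[3]
    X.append(at_z("top",c,109)); print(X[-1].round(1),"tri",x.round(1))
X=np.array(X); D=np.linalg.norm(X[:,None]-X[None],axis=2); print(D.round(0), X.mean(0).round(1))
E
```

```text
top [188.  125.7] 167
top [139.5 139. ] 173
top [201.3 173.3] 170
top [153.4 187.1] 171
side [237.2 121.5] 52
side [268.4 134.5] 54
side [213.2 141.3] 56
side [245.  153.7] 58
[584.  119.3] tri [584.2 119.8 106.7]
[552.7 232.1] tri [552.5 232.4 108.7]
[472.6  87.7] tri [472.1  88.2 108.3]
[440.4 198.6] tri [440.  200.2 103.9]
[[  0. 117. 116. 164.]
 [117.   0. 165. 117.]
 [116. 165.   0. 115.]
 [164. 117. 115.   0.]] [512.4 159.4]
```

```bash
cat >> h.py <<'E'
from scipy.spatial.transform import Rotation as Rn
def go(tgt,cmd,rpy=(np.pi,0,2.9058)):
    R=Rn.from_euler('xyz',rpy).as_matrix(); return (R.T@(np.array(tgt)-np.array(cmd))/10).round(2)
E
python3 - <<'E'
from h import *
p=[(584,119.3),(440.4,198.6),(472.6,87.7),(552.7,232.1)]
print(go((*p[0],150),(151.83,632.03,231.31)))
for a,b in((0,1),(1,2),(2,3),(3,0)): print(a,b,go((*p[b],0),(*p[a],0)))
E
```

```text
[-54.   -39.76   8.13]
0 1 [15.82  4.36  0.  ]
1 2 [ -5.72 -10.03  -0.  ]
2 3 [-4.41 15.91  0.  ]
3 0 [ -5.68 -10.24  -0.  ]
```

>>> {"fn": "jog_arm", "kwargs": {
  "increments": [0,-54,-39.8,0,0,0,0,0,-54,-39.8,0,0,0,0,0,-54,-39.8,0,0,0,0,0,-54,-39.8,0,0,0,0,0,-54,-39.8,0,0,0,0,0,-54,-39.8,0,0,0,0,0,-54,-39.8,0,0,0,0,0,-54,-39.8,0,0,0,0,0,-54,-39.8,0,0,0,0,0,-54,-39.8,0,0,0,0,0,-54,-39.8,0,0,0,0,0,-54,-39.8,0,0,0,0,0,-54,-39.8,0,0,0,0,0,-54,-39.8,0,0,0,0,0,-54,-39.8,0,0,0,0,0,-54,-39.8,8.1,0,0,0,0,-54,-39.8,8.1,0,0,0,0,-54,-39.8,8.1,0,0,0,0,-54,-39.8,8.1,0,0,0,0,-54,-39.8,8.1,0,0,0]
}}

```text
clock: 2.1
eef_pos: [585.0, 119.8, 152.2]
tool_rot: [3.14, 0.003, 2.907]
force: [0.5, 0.1, 0.5]
width: 0.1
gripper_force: 0.0
```

>>> {"fn": "jog_arm", "kwargs": {
  "increments": [0,0,0,1.5,0,0,0,0,0,0,3.0,0,0,0,0,0,0,3.0,0,0,0,0,0,0,3.0,0,0,0]
}}

```text
clock: 2.5
eef_pos: [584.7, 119.3, 121.8]
tool_rot: [3.141, 0.002, 2.906]
force: [-0.7, 0.9, -0.0]
width: -0.1
gripper_force: 0.0
```

```bash
python3 - <<'E'
from h import *
im=ctrl.get_image("side"); c=im[60:210,150:340]; cv2.imwrite("pics/s1.png",cv2.resize(c,None,fx=4,fy=4,interpolation=cv2.INTER_CUBIC)[:,:,::-1])
s=ctrl.read_state(); print(s['clock'],s['eef_pos'],s['force']); print((proj("side",s['eef_pos'])-[150,60])*4)
E
```

```text
2.55 [584.95248009 119.23861993 121.91977461] [ 0.19098831 -0.16937948  0.88992733]
[475.15971254 280.94624861]
```

View pics/s1.png

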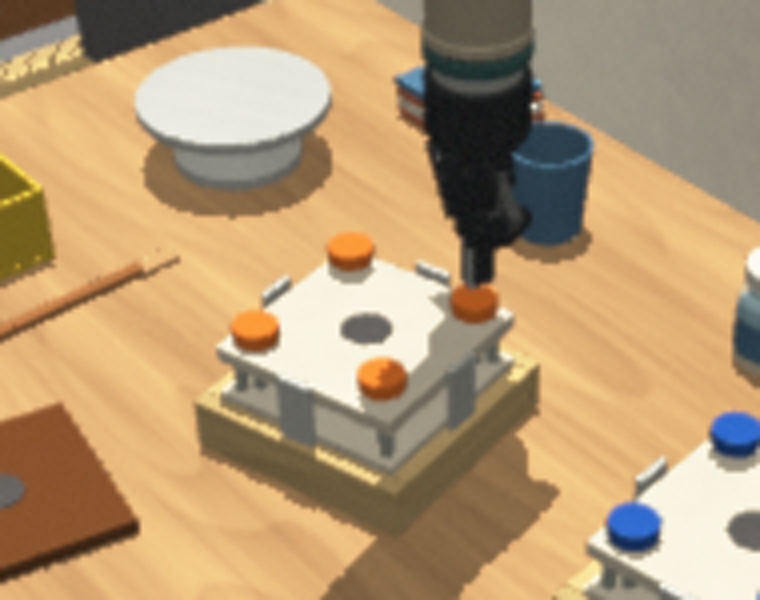

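The crop shows the tip at (477,280), directly above the far cap at (473,300). Next I push that cap half way.

>>> {"fn": "jog_arm", "kwargs": {
  "increments": [0,0,0,0.5,0,0,0,0,0,0,0.9,0,0,0,0,0,0,1.3,0,0,0,0,0,0,1.7,0,0,0,0,0,0,2.1,0,0,0,0,0,0,2.4,0,0,0,0,0,0,2.5,0,0,0,0,0,0,2.5,0,0,0,0,0,0,2.5,0,0,0]
}}

```text
clock: 3.45
eef_pos: [584.4, 119.0, 95.8]
tool_rot: [3.141, 0.001, 2.906]
force: [-0.4, -0.1, 5.5]
width: -0.2
gripper_force: 2.6
```

>>> {"fn": "jog_arm", "kwargs": {
  "increments": [0,0,0,-1.5,0,0,0,0,0,0,-3.8,0,0,0,0,4,1.1,-3.8,0,0,0,0,8,2.2,-3.8,0,0,0,0,12,3.3,-3.8,0,0,0,0,15.8,4.4,-3.8,0,0,0,0,15.8,4.4,-3.4,0,0,0,0,15.8,4.4,-2.5,0,0,0,0,15.8,4.4,-2.5,0,0,0,0,15.8,4.4,-2.5,0,0,0]
}}

```text
clock: 4.45
eef_pos: [441.5, 197.6, 119.8]
tool_rot: [-3.141, 0.0, 2.904]
force: [-0.3, -0.4, -0.3]
width: 0.1
gripper_force: 0.0
```

```bash
python3 - <<'E'
from h import *
im=ctrl.get_image("side"); c=im[60:210,150:340]; cv2.imwrite("pics/s2.png",cv2.resize(c,None,fx=4,fy=4,interpolation=cv2.INTER_CUBIC)[:,:,::-1])
s=ctrl.read_state(); print(s['clock'],s['eef_pos'],s['force'],s['qpos']); print((proj("side",s['eef_pos'])-[150,60])*4)
E
```

```text
4.5 [441.54594877 197.70847549 119.99347675] [-0.09156471 -0.00699135 -0.67982976] [-0.52572669  0.5726744   0.06711562  2.07911177 -0.07591857  0.49205692
  0.93060792]
[255.79142966 308.11397829]
```

View pics/s2.png

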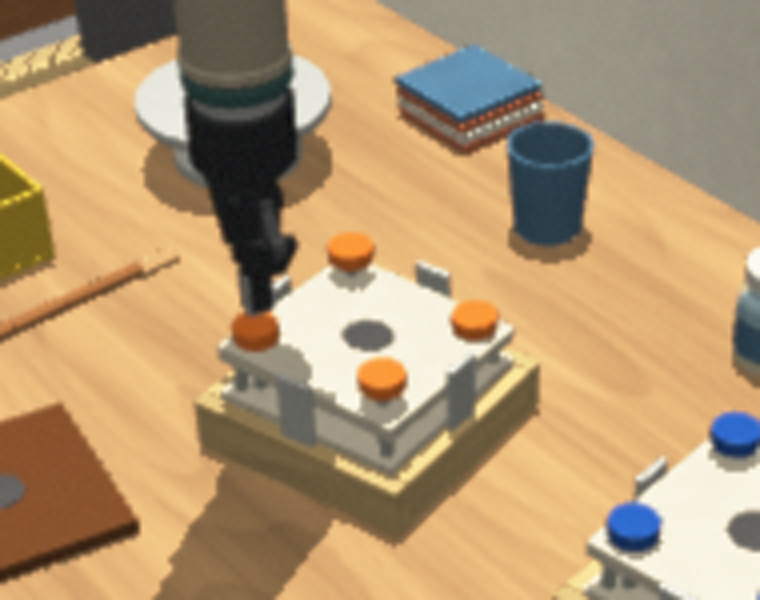

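The far cap has dropped to (474,320) and stayed there. The tip at (257,310) is above the near-left cap at (255,330).

>>> {"fn": "jog_arm", "kwargs": {
  "increments": [0,0,0,0.5,0,0,0,0,0,0,0.9,0,0,0,0,0,0,1.3,0,0,0,0,0,0,1.7,0,0,0,0,0,0,2.1,0,0,0,0,0,0,2.4,0,0,0,0,0,0,2.4,0,0,0,0,0,0,2.4,0,0,0]
}}

```text
clock: 5.3
eef_pos: [440.5, 198.5, 96.1]
tool_rot: [-3.141, -0.0, 2.906]
force: [-0.9, 0.9, -0.6]
width: -0.2
gripper_force: 0.0
```

>>> {"fn": "jog_arm", "kwargs": {
  "increments": [0,0,0,-1.5,0,0,0,0,0,0,-3.8,0,0,0,0,-2,-3.4,-3.8,0,0,0,0,-4,-6.8,-3.8,0,0,0,0,-5.7,-10,-3.8,0,0,0,0,-5.7,-10,-3.8,0,0,0,0,-5.7,-10,-2.5,0,0,0,0,-5.7,-10,-2.4,0,0,0,0,-5.7,-10,-2.4,0,0,0]
}}

```text
clock: 6.2
eef_pos: [472.1, 88.6, 120.0]
tool_rot: [-3.141, -0.001, 2.907]
force: [-0.4, 0.8, 1.1]
width: 0.2
gripper_force: 0.0
```

```bash
python3 - <<'E'
from h import *
im=ctrl.get_image("side"); c=im[60:210,150:340]; cv2.imwrite("pics/s3.png",cv2.resize(c,None,fx=4,fy=4,interpolation=cv2.INTER_CUBIC)[:,:,::-1])
s=ctrl.read_state(); print(s['clock'],s['eef_pos'],s['force'])
E
```

```text
6.25 [472.40916615  88.65364264 120.31098834] [-0.34916128  0.20167293 -0.30000758]
```

View pics/s3.png

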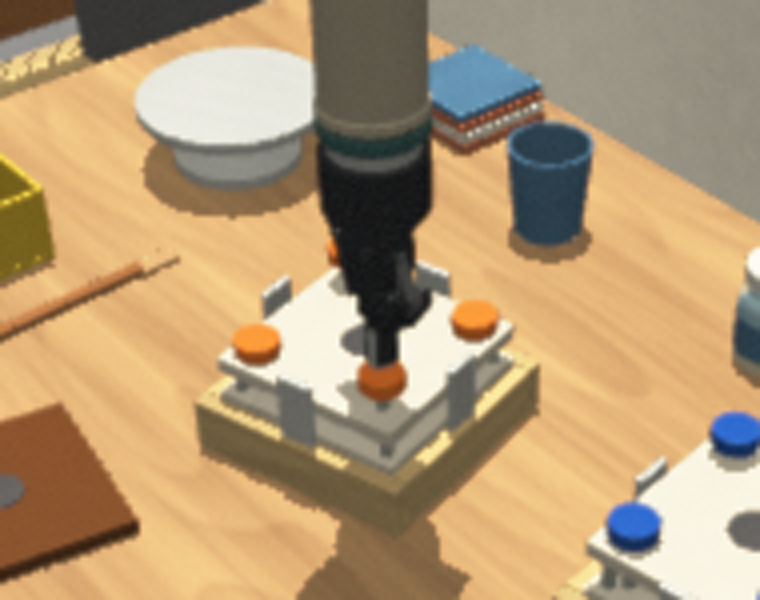

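The near-left cap has dropped to (257,343). The tip at (382,360) is above the front cap at (382,378).

>>> {"fn": "jog_arm", "kwargs": {
  "increments": [0,0,0,0.5,0,0,0,0,0,0,0.9,0,0,0,0,0,0,1.3,0,0,0,0,0,0,1.7,0,0,0,0,0,0,2.1,0,0,0,0,0,0,2.4,0,0,0,0,0,0,2.4,0,0,0,0,0,0,2.4,0,0,0]
}}

```text
clock: 7.05
eef_pos: [472.4, 88.0, 96.1]
tool_rot: [-3.141, -0.0, 2.906]
force: [-1.1, -0.3, -0.2]
width: -0.1
gripper_force: 0.0
```

>>> {"fn": "jog_arm", "kwargs": {
  "increments": [0,0,0,-1.5,0,0,0,0,0,0,-3.8,0,0,0,0,-1.1,4,-3.8,0,0,0,0,-2.2,8,-3.8,0,0,0,0,-3.3,12,-3.8,0,0,0,0,-4.4,15.9,-3.8,0,0,0,0,-4.4,15.9,-3.8,0,0,0,0,-4.4,15.9,-2.5,0,0,0,0,-4.4,15.9,-2.4,0,0,0,0,-4.4,15.9,-2.4,0,0,0]
}}

```text
clock: 8.05
eef_pos: [551.4, 230.2, 119.3]
tool_rot: [-3.139, -0.002, 2.904]
force: [-0.8, -0.5, 0.6]
width: 0.1
gripper_force: 0.0
```

>>> {"fn": "jog_arm", "kwargs": {
  "increments": [0,0,0,0.5,0,0,0,0,0,0,0.9,0,0,0,0,0,0,1.3,0,0,0,0,0,0,1.7,0,0,0,0,0,0,2.1,0,0,0,0,0,0,2.4,0,0,0,0,0,0,2.4,0,0,0,0,0,0,2.4,0,0,0]
}}

```text
clock: 8.85
eef_pos: [552.6, 232.0, 96.3]
tool_rot: [-3.141, 0.0, 2.905]
force: [0.5, -0.1, 0.6]
width: 0.0
gripper_force: 0.5
```

>>> {"fn": "jog_arm", "kwargs": {
  "increments": [0,0,0,-1,0,0,0,0,0,0,-2,0,0,0,0,-2,-3.5,-2,0,0,0,0,-4,-7,-2,0,0,0,0,-5.7,-10.2,-2,0,0,0,0,-5.7,-10.2,-2,0,0,0,0,-5.7,-10.2,-0.5,0,0,0,0,-5.7,-10.2,-0.5,0,0,0,0,-5.7,-10.2,-0.5,0,0,0]
}}

```text
clock: 9.75
eef_pos: [584.0, 120.6, 101.8]
tool_rot: [3.141, -0.0, 2.907]
force: [0.3, 0.2, 0.1]
width: -0.2
gripper_force: 0.0
```

```bash
python3 - <<'E'
from h import *
im=ctrl.get_image("side"); c=im[60:210,150:340]; cv2.imwrite("pics/s4.png",cv2.resize(c,None,fx=4,fy=4,interpolation=cv2.INTER_CUBIC)[:,:,::-1])
s=ctrl.read_state(); print(s['clock'],s['eef_pos'],s['force'])
E
```

```text
9.8 [584.30497098 120.61797093 101.98277474] [-0.33146742  0.42579913  0.90808437]
```

View pics/s4.png

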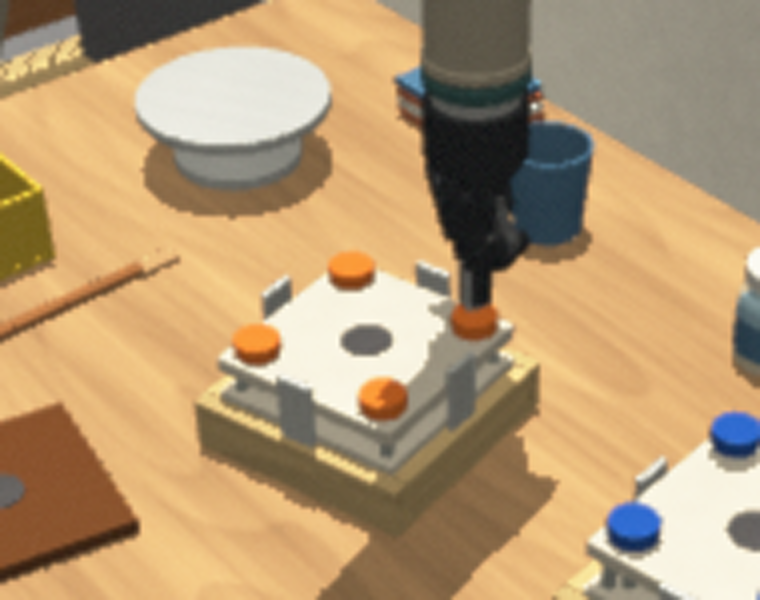

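All four caps are half way down and the lid is level. The tip is over the far cap at (474,320). The second round starts here.

>>> {"fn": "jog_arm", "kwargs": {
  "increments": [0,0,0,0.5,0,0,0,0,0,0,0.9,0,0,0,0,0,0,1.3,0,0,0,0,0,0,1.7,0,0,0,0,0,0,2.0,0,0,0,0,0,0,2.3,0,0,0,0,0,0,2.5,0,0,0,0,0,0,2.5,0,0,0,0,0,0,2.5,0,0,0]
}}

```text
clock: 10.7
eef_pos: [584.8, 120.5, 78.7]
tool_rot: [3.14, 0.002, 2.906]
force: [-4.2, -0.3, 18.3]
width: 0.1
gripper_force: 8.6
```

>>> {"fn": "jog_arm", "kwargs": {
  "increments": [0,0,0,0.1,0,0,0,0,0,0,0.2,0,0,0,0,0,0,0.2,0,0,0,0,0,0,0.2,0,0,0]
}}

```text
clock: 11.1
eef_pos: [584.9, 120.6, 78.1]
tool_rot: [3.14, 0.002, 2.906]
force: [-6.0, -1.2, 28.5]
width: -0.0
gripper_force: 13.9
```

>>> {"fn": "jog_arm", "kwargs": {
  "increments": [0,0,0,-1.5,0,0,0,0,0,0,-4.2,0,0,0,0,4,1.1,-4.2,0,0,0,0,8,2.2,-4.2,0,0,0,0,12,3.3,-4.2,0,0,0,0,15.8,4.3,-4.2,0,0,0,0,15.8,4.3,-4.2,0,0,0,0,15.8,4.3,-2.7,0,0,0,0,15.8,4.3,-2.7,0,0,0,0,15.8,4.3,-2.7,0,0,0]
}}

```text
clock: 12.1
eef_pos: [440.9, 198.3, 101.3]
tool_rot: [-3.141, -0.0, 2.905]
force: [-0.3, -0.8, 0.7]
width: 0.3
gripper_force: 0.0
```

>>> {"fn": "jog_arm", "kwargs": {
  "increments": [0,0,0,0.5,0,0,0,0,0,0,0.9,0,0,0,0,0,0,1.3,0,0,0,0,0,0,1.7,0,0,0,0,0,0,2.0,0,0,0,0,0,0,2.3,0,0,0,0,0,0,2.5,0,0,0,0,0,0,2.5,0,0,0,0,0,0,2.5,0,0,0]
}}

```text
clock: 13.0
eef_pos: [441.6, 198.5, 78.1]
tool_rot: [3.14, 0.002, 2.905]
force: [-1.8, -1.2, 20.1]
width: 0.2
gripper_force: 10.1
```

>>> {"fn": "jog_arm", "kwargs": {
  "increments": [0,0,0,0.1,0,0,0,0,0,0,0.2,0,0,0,0,0,0,0.2,0,0,0]
}}

```text
clock: 13.3
eef_pos: [441.7, 198.6, 77.9]
tool_rot: [3.139, 0.002, 2.905]
force: [-5.6, -3.6, 40.3]
width: 0.1
gripper_force: 20.5
```

>>> {"fn": "jog_arm", "kwargs": {
  "increments": [0,0,0,-1.5,0,0,0,0,0,0,-4.2,0,0,0,0,-2,-3.4,-4.2,0,0,0,0,-4,-6.8,-4.2,0,0,0,0,-5.7,-10,-4.2,0,0,0,0,-5.7,-10,-4.2,0,0,0,0,-5.7,-10,-2.7,0,0,0,0,-5.7,-10,-2.7,0,0,0,0,-5.7,-10,-2.7,0,0,0]
}}

```text
clock: 14.2
eef_pos: [472.3, 88.4, 101.2]
tool_rot: [-3.141, -0.001, 2.906]
force: [0.0, -0.3, 0.3]
width: 0.0
gripper_force: 0.0
```

>>> {"fn": "jog_arm", "kwargs": {
  "increments": [0,0,0,0.5,0,0,0,0,0,0,0.9,0,0,0,0,0,0,1.3,0,0,0,0,0,0,1.7,0,0,0,0,0,0,2.0,0,0,0,0,0,0,2.3,0,0,0,0,0,0,2.5,0,0,0,0,0,0,2.6,0,0,0,0,0,0,2.7,0,0,0,0,0,0,2.7,0,0,0]
}}

```text
clock: 15.2
eef_pos: [473.3, 88.7, 77.9]
tool_rot: [3.14, 0.003, 2.906]
force: [-6.3, -1.3, 41.6]
width: -0.0
gripper_force: 20.8
```

>>> {"fn": "jog_arm", "kwargs": {
  "increments": [0,0,0,-1.5,0,0,0,0,0,0,-4.2,0,0,0,0,-1.1,4,-4.2,0,0,0,0,-2.2,8,-4.2,0,0,0,0,-3.3,12,-4.2,0,0,0,0,-4.4,15.9,-4.2,0,0,0,0,-4.4,15.9,-4.2,0,0,0,0,-4.4,15.9,-2.7,0,0,0,0,-4.4,15.9,-2.7,0,0,0,0,-4.4,15.9,-2.7,0,0,0]
}}

```text
clock: 16.2
eef_pos: [551.9, 231.9, 101.0]
tool_rot: [-3.141, -0.001, 2.906]
force: [-0.3, 0.5, 0.4]
width: 0.1
gripper_force: 0.0
```

>>> {"fn": "jog_arm", "kwargs": {
  "increments": [0,0,0,0.5,0,0,0,0,0,0,0.9,0,0,0,0,0,0,1.3,0,0,0,0,0,0,1.7,0,0,0,0,0,0,2.0,0,0,0,0,0,0,2.3,0,0,0,0,0,0,2.5,0,0,0,0,0,0,2.6,0,0,0,0,0,0,2.6,0,0,0]
}}

```text
clock: 17.1
eef_pos: [553.3, 232.3, 78.1]
tool_rot: [3.14, 0.002, 2.905]
force: [-4.5, -1.8, 19.6]
width: -0.1
gripper_force: 9.8
```

>>> {"fn": "jog_arm", "kwargs": {
  "increments": [0,0,0,0.1,0,0,0,0,0,0,0.15,0,0,0,0,0,0,0.15,0,0,0]
}}

```text
clock: 17.4
eef_pos: [553.2, 232.3, 78.0]
tool_rot: [3.14, 0.002, 2.905]
force: [-7.6, -3.3, 30.0]
width: 0.1
gripper_force: 15.1
```

>>> {"fn": "jog_arm", "kwargs": {
  "increments": [0,0,0,-1.5,0,0,0,0,0,0,-5,0,0,0,0,0,0,-9,0,0,0,0,0,0,-13,0,0,0,0,4,4,-15,0,0,0,0,8,8,-15,0,0,0,0,12,12,-15,0,0,0,0,16,15,-15,0,0,0,0,20,18,-15,0,0,0,0,24,22,-15,0,0,0,0,28,26,-15,0,0,0,0,28,28,-15,0,0,0,0,28,28,-15,0,0,0,0,28,28,-15,0,0,0]
}}

```text
clock: 18.8
eef_pos: [344.4, 571.0, 223.2]
tool_rot: [-3.141, -0.0, 2.909]
force: [0.4, 0.2, 0.3]
width: 0.3
gripper_force: 0.0
```

```bash
python3 - <<'E'
from h import *
im=ctrl.get_image("side"); cv2.imwrite("pics/s5.png",cv2.resize(im[60:210,150:340],None,fx=4,fy=4,interpolation=cv2.INTER_CUBIC)[:,:,::-1])
t=ctrl.get_image("top"); T=blobs("top",t,(120,105,225,210)); S=blobs("side",im,(190,110,285,190))
for c,a in T:
    b=min(S,key=lambda s:np.linalg.norm(s[0]-proj("side",[*at_z("top",c,78),76])))
    X=cv2.triangulatePoints(P("top"),P("side"),c.reshape(2,1),b[0].reshape(2,1)).ravel(); print((X[:3]/X[3]).round(1))
s=ctrl.read_state(); print(s['clock'],s['eef_pos'],s['force'])
E
```

```text
[583.9 119.9  77.3]
[552.2 231.9  73.7]
[472.2  88.   73.6]
[440.  199.9  74.1]
18.9 [346.88633964 568.49613368 223.62159134] [ 0.76453505 -1.17899184 -0.46400763]
```

View pics/s5.png

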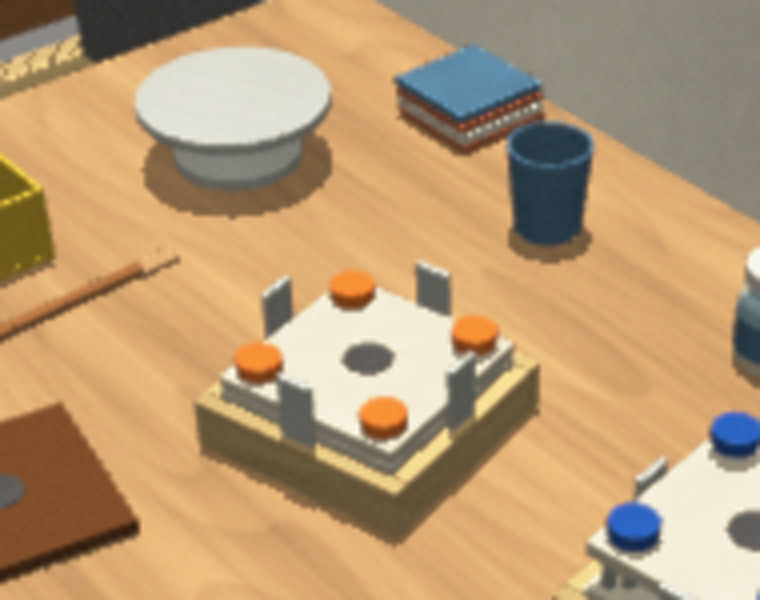

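The lid is down and three caps are home. The far-right cap at (475,333) has ridden back up about 4 mm, presumably when the lid rocked. I'll press it again.

>>> {"fn": "jog_arm", "kwargs": {
  "increments": [0,-33.7,-38.2,0,0,0,0,0,-33.7,-38.2,0,0,0,0,0,-33.7,-38.2,0,0,0,0,0,-33.7,-38.2,0,0,0,0,0,-33.7,-38.2,0,0,0,0,0,-33.7,-38.2,0,0,0,0,0,-33.7,-38.2,0,0,0,0,0,-33.7,-38.2,0,0,0,0,0,-33.7,-38.2,0,0,0,0,0,-33.7,-38.2,0,0,0,0,0,-33.7,-38.2,0,0,0,0,0,-33.7,-38.2,0,0,0,0,0,-33.7,-38.2,0,0,0,0,0,-33.7,-38.2,4,0,0,0,0,-33.7,-38.2,8,0,0,0,0,-33.7,-38.2,11,0,0,0,0,-33.7,-38.2,12.5,0,0,0,0,-33.7,-38.2,12.5,0,0,0,0,-33.7,-38.2,12.5,0,0,0]
}}

```text
clock: 20.8
eef_pos: [583.8, 121.6, 99.2]
tool_rot: [3.141, -0.0, 2.908]
force: [0.4, 0.4, 0.0]
width: 0.0
gripper_force: 0.0
```

>>> {"fn": "jog_arm", "kwargs": {
  "increments": [0,0,0,0.4,0,0,0,0,0,0,0.8,0,0,0,0,0,0,1.1,0,0,0,0,0,0,1.3,0,0,0,0,0,0,1.3,0,0,0,0,0,0,1.3,0,0,0]
}}

```text
clock: 21.4
eef_pos: [584.2, 119.8, 85.8]
tool_rot: [3.142, 0.0, 2.906]
force: [0.1, 0.2, 0.2]
width: -0.1
gripper_force: 0.0
```

>>> {"fn": "jog_arm", "kwargs": {
  "increments": [0,0,0,0.2,0,0,0,0,0,0,0.3,0,0,0,0,0,0,0.3,0,0,0]
}}

```text
clock: 21.7
eef_pos: [584.0, 119.8, 82.6]
tool_rot: [-3.141, -0.0, 2.906]
force: [0.0, 0.6, -1.0]
width: 0.4
gripper_force: 0.0
```

>>> {"fn": "jog_arm", "kwargs": {
  "increments": [0,0,0,0.2,0,0,0,0,0,0,0.3,0,0,0,0,0,0,0.3,0,0,0]
}}

```text
clock: 22.0
eef_pos: [584.3, 119.9, 80.1]
tool_rot: [3.141, 0.0, 2.906]
force: [-0.8, -0.2, 4.0]
width: -0.2
gripper_force: 1.8
```

>>> {"fn": "jog_arm", "kwargs": {
  "increments": [0,0,0,0.2,0,0,0,0,0,0,0.35,0,0,0,0,0,0,0.4,0,0,0,0,0,0,0.45,0,0,0,0,0,0,0.45,0,0,0,0,0,0,0.45,0,0,0]
}}

```text
clock: 22.6
eef_pos: [584.4, 119.9, 78.0]
tool_rot: [3.141, 0.001, 2.906]
force: [-6.3, -1.2, 23.0]
width: -0.2
gripper_force: 11.4
```

>>> {"fn": "jog_arm", "kwargs": {
  "increments": [0,0,0,0,0,0,0,0,0,0,-1,0,0,0,0,0,0,-5,0,0,0,0,0,0,-10,0,0,0,0,0,0,-15,0,0,0,0,33.7,38.2,-15,0,0,0,0,33.7,38.2,-15,0,0,0,0,33.7,38.2,-15,0,0,0,0,33.7,38.2,-15,0,0,0,0,33.7,38.2,-15,0,0,0,0,33.7,38.2,-15,0,0,0,0,33.7,38.2,-15,0,0,0,0,33.7,38.2,-15,0,0,0,0,33.7,38.2,-15,0,0,0,0,33.7,38.2,-15,0,0,0,0,33.7,38.2,-15,0,0,0,0,33.7,38.2,-15,0,0,0,0,33.7,38.2,-15,0,0,0]
}}

```text
clock: 24.4
eef_pos: [347.0, 568.4, 224.9]
tool_rot: [-3.14, 0.001, 2.904]
force: [0.4, -0.9, -0.1]
width: -0.2
gripper_force: 0.0
```

```bash
python3 - <<'E'
from h import *
im=ctrl.get_image("side"); cv2.imwrite("pics/s6.png",cv2.resize(im[60:210,150:340],None,fx=4,fy=4,interpolation=cv2.INTER_CUBIC)[:,:,::-1])
t=ctrl.get_image("top"); T=blobs("top",t,(120,105,225,210)); S=blobs("side",im,(190,110,285,190))
for c,a in T:
    b=min(S,key=lambda s:np.linalg.norm(s[0]-proj("side",[*at_z("top",c,78),76])))
    X=cv2.triangulatePoints(P("top"),P("side"),c.reshape(2,1),b[0].reshape(2,1)).ravel(); print((X[:3]/X[3]).round(1), c.round(1),b[0].round(1),b[1])
s=ctrl.read_state(); print(s['clock'],s['eef_pos'],s['force'])
E
```

```text
[584.  120.2  73.3] [189.9 128.6] [268.2 143.5] 52
[551.9 232.   73.8] [143.4 141.5] [237.4 131. ] 52
[472.2  88.   73.6] [202.9 174.6] [245.5 163.3] 58
[440. 200.  74.] [156.3 187.8] [213.9 149.5] 57
24.5 [347.83351685 567.80526514 225.33284913] [-0.22127963 -0.1371335  -0.41770803]
```

View pics/s6.png

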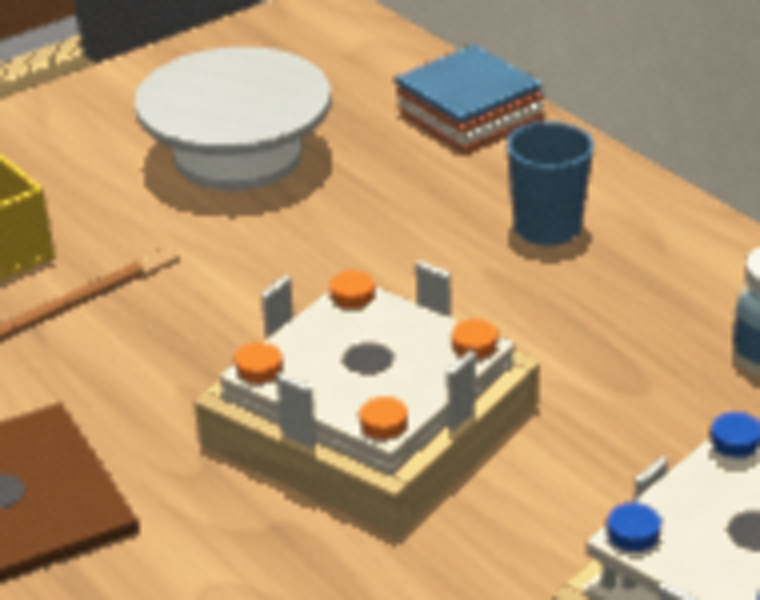

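All four caps now measure the same height, 73.3 to 74.0 mm at the visible cap centroid. The far cap has gone down to (474,338), the lid is flat between its tabs, and the arm is clear.

```bash
python3 -c "
from cell import ctrl
print(ctrl.finish_job())"
```

```text
the job is handed in; nothing more can be done
None
```

The orange-capped mould is closed and handed in at about 24.5 s: each stud was pushed half way and then fully home in crosswise order, with one extra press on the first stud after it rode up about 4 mm; the lid sits flat and the blue-capped mould was not touched.

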